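Open the case and hold a spread circlip at the shaft groove

ROBOT

A 7-joint arm with a two-finger parallel gripper is mounted at the origin on the work surface. World frame = base frame: x ahead of the robot, y to its left, z up, the work surface at z = 0. Lengths are in mm, angles in degrees, forces in N, time in s.
With the tool pointing down it reaches from about 400 to 900 mm from the base axis. Payload 5.6 kg.
Tool frame: the origin (TCP) lies midway between the tips of the shut fingers; the grasp point (between the pads) lies behind it (grip_point_offset is the z of the grasp point in the tool frame, in mm); z points along the fingers, y is the line along which they close (so a half turn about z gives the same grasp; the last joint's range is limited). The gripper opens to 92 mm and grips with 3 to 60 N. Pads are 20 mm wide; open, the fingers measure 128 mm over their backs; the gripper's body (75 mm by 189 mm) begins 69 mm behind the grasp point.
Start: joints at [-78.896, 26.786, -0.665, 91.828, 0.344, 61.387, -3.226], TCP at [152.527, 631.858, 214.592] pointing down, gripper open.
Joint ranges: [-144.91, 144.91], [-17.63, 115.5], [-89.93, 88.59], [15.96, 139.68], [-74.01, 254.01], [8.47, 105.57], [-167.45, 167.45]. Speed limits (degrees/s): [147.25, 147.25, 180, 180, 180, 180, 180].

INTERFACE

Orientations are given as [roll, pitch, yaw] about the fixed x, y, z axes, in that order (R = Rz(yaw) Ry(pitch) Rx(roll)).
In Python, from bench import sense, snapshot, job_done, grip_point_offset gives the robot as it stands. The module is installed in compiled form; this text tells all that it offers.
- The arm moves only by the tool move_arm, never from a script. Its argument "rows" is a list of rows, each a list of 5 numbers: the closure, from 0 (fully open) to 1 (shut), then the shift along the tool's x, y, z normalised to -1 to 1, where 1 is 0.3 m, then the turn about the tool's z normalised to -1 to 1, where 1 is 0.5 rad. In form: [[claw, tx, ty, tz, roll], ...]. A call has 1 to 8 rows; each row is the pose to reach, as a shift and turn from the pose commanded when the call began, along the tool's axes at that moment; what a row does not reach only later rows make up. A row lasts 1/10 s, in which the tool goes at most 50 mm and 8.59 degrees, less where a joint would pass 70% of its speed; a pose out of reach is approached as far as the arm can. A call with a number of a shift or a turn outside -1 to 1 is refused whole. A call with a gripper value outside its range is refused whole. The fingers move at their own pace and stop on an object; the grip force is fixed at half the most. Time passes only in rows, so rows that repeat a pose let the fingers close. It gives the time, the measured TCP pose, the force, the opening and the grip force at its end, in the units of the state.
- sense(): the state, without advancing time (a new reading comes with each control period).
- snapshot(name): name is "scene" or "top"; returns a dict with "color" (400x640x3 uint8, blue, green, red), "intrinsics" (3x3 intrinsics, pixels), "xyz" and "attitude" of the camera in the world. Camera axes: x right, y down, z forward; pixel columns grow to the right and rows downward; lengths in mm; the calibration is good to about 2 mm. A picture is of the moment at which its call begins. There is no depth.
- job_done(): hands the job in; it is judged then, once.
The state is a dict: "t": time; "joint_positions": joint angles; "dq": joint speeds; "tau": joint torques, N m; "tcp_pos": TCP position; "orientation": TCP orientation; "wrist_force": force on the tool from outside, world axes, zero at the start; "wrist_torque": the same for the moment, N m; "grip_width": finger opening in mm; "gripper_force": force on a finger pad.
Only numpy, scipy, OpenCV 4.12 (cv2) and the standard library are available. Lean on these libraries where they do the work, as an engineer would, in place of code of your own. Each camera call takes 0.05 s, during which the arm holds its last target. There are 200 camera calls.

TASK

Lift the lid of the steel case open until it rests on its stop, then take out the circlip pliers by both handles and squeeze them so that the circlip on their tips spreads fully. Slide the spread clip from above down over the upright shaft of the caliper housing until it is level with the groove, and finish holding it there: handles still squeezed, clip level and spread around the groove, carried by your grip and not leaning on the shaft or housing. The lid stays open and the small parts lying around stay where they are.

Things in the scene. Friction and masses are not known exactly. Their poses are not given: they have to be found in the camera images.
- case: grey steel open-topped case, fixed, outside 160 (x) x 260 (y) x 50 mm high, walls and floor 4 mm; origin at the centre of its underside; -x side is the front, lid hinged on the +x rim. Two black rubber rests, 120 mm along x, 20 mm wide, tops 26 mm above the origin, lie across the floor at y = +95 and -10 mm and carry the pliers
- lid (a joint): hinge of the case's lid (rad): 0 shut, grows as it lifts, 1.75 on its stop (a little beyond upright). The pivot is stiff: the lid stays where it is left; lifting at the bar takes about 5 N. Starts 0 to 0.3 open. The lid is a 160 x 260 x 6 mm sheet, 0.3 kg, underside in line with the hinge
- lid_handle (a point): middle of the lid's front pull, a round bar 10 mm thick, 100 mm long, parallel to the hinge, in the plane of the lid 40 mm ahead of its front edge (open space between bar and lid, an arm at each end of the bar), 200 mm from the hinge line, 3 mm above the lid's underside; moves with the lid (its z: the lid's outward normal, its x: from front to hinge)
- lid_hinge (a point): middle of the lid's hinge line, at the top of the case's +x wall (50 mm up); its y axis is the hinge axis
- pliers: circlip pliers, tips bent down, loose, about 0.2 kg, 205 mm long; origin on the pivot at the tool's underside, x forward to the clip, z up. Two black handles (14 high, 10 thick, undersides at z = 0) from x = -30 to -105 mm: relaxed 57 mm over their outsides at x = -60, squeezed to the stop 36 mm and parallel, which spreads the clip; a spring (4 to 7 N a handle) reopens them. Clip stays on the tips
- grip (a point): where to squeeze the pliers: midway between the two handles, 60 mm behind the pivot (x = -60 mm), 7 mm above the tool's underside; axes as the pliers (handles lie to its +y and -y)
- clip_center (a point): centre of the circlip's opening, 75 mm ahead of the pivot, 16 mm below the tool's underside (135 mm ahead of point grip, 23 mm below it); axes as the pliers. Dark steel, flat, 4 mm thick, 4.5 mm wide; fully spread its opening is 38 mm round, outside 47 mm; relaxed it is 30 mm wide and will not pass the shaft. Its two eyes lie 25 mm back towards the pivot
- clipleft (a joint): spread of the circlip (rad, swing of one half about the back of the clip): 0 relaxed, 0.198 fully spread with the handles on their stop (a very hard grip of 120 N springs it on to 0.26, handles 30 mm over the outsides; harmless)
- housing: dark steel caliper housing, fixed, 100 x 120 mm block 36 mm high, 60 mm round boss to 55 mm; origin at the centre of its underside. On the boss an upright shaft: bronze collar 44 mm across from 55 to 62 mm, groove (28 mm across) 62 to 72 mm, shaft end 33 mm across 72 to 97 mm, chamfered to its top at 100 mm
- groove (a point): centre of the groove on the shaft axis, 67 mm above the housing's underside; the groove is 10 mm high
- shaft_top (a point): centre of the shaft's top end, 100 mm above the housing's underside
- slide_pin: zinc-plated slide pin lying down, 77 mm long, 12 mm thick with a 16 mm head; leave alone; origin under its middle
- bushing: bronze bushing standing, 28 mm across, 28 mm high; leave alone; origin at the centre of its underside
- washer: copper crush washer lying flat, 32 mm across, 4 mm thick; leave alone; origin at the centre of its underside
- seal_pick: red plastic seal pick lying down, 148 mm long, 10 mm high; leave alone; origin under its handle

How it is judged:
By the outcome, as a careful person would: the job done as asked, in the order asked, and still so for the second after the job is handed in, while the arm keeps its last pose, push and grip.
It also fails if it takes over 51 s, if anything falls off the work surface, if the arm or the gripper's body presses on something with over 40 N, if the wrist force passes 120 N, or if a joint passes its speed limit or range.

## Working session

There is one attempt and no reset: what is moved stays moved. The work goes in short steps, Python scripts to look and compute and a tool call to move; the robot and the scene stay as the last step left them, time stands still between calls to the robot, and variables do not carry over. Pictures are saved under pics/ and viewed, at most 10 in all, crops included, and the job is handed in when it is done.

Besides the shell and the picture viewer there is one more tool, called after ">>>" by a JSON object that holds its "method" and its "body", one argument or row to a line. move_arm: Moves the arm, as the interface text tells. Its arguments: {"type":"object","properties":{"rows":{"type":"array","items":{"type":"array","items":{"type":"number","minimum":-1,"maximum":1}}}},"required":["rows"]}

```bash
mkdir -p pics
python3 - <<'E'
from bench import sense,snapshot,grip_point_offset
import cv2,numpy as np
print(grip_point_offset); s=sense(); print({k:np.round(v,2) if not isinstance(v,dict) else v for k,v in s.items()})
for n in("scene","top"):
    d=snapshot(n); cv2.imwrite(f"pics/{n}0.png",d["color"]); print(n,d["intrinsics"],d["xyz"],d["attitude"])
E
```

```text
-18.700000000000003
{'t': np.float64(0.0), 'joint_positions': array([-78.9 ,  26.83,  -0.66,  91.88,   0.34,  61.39,  -3.23]), 'dq': array([-0.05, -0.06,  0.01, -0.09,  0.  , -0.06,  0.07]), 'tau': array([ 0.000e+00, -5.206e+01, -1.000e-02, -2.438e+01, -6.000e-02,
        2.000e-02,  0.000e+00]), 'tcp_pos': array([152.44, 631.28, 213.66]), 'orientation': array([-1.7990e+02,  1.0000e-02,  1.6643e+02]), 'wrist_force': array([0.89, 0.89, 0.53]), 'wrist_torque': array([-0.06,  0.04, -0.04]), 'gripper_force': np.float64(0.0), 'grip_width': np.float64(91.99)}
scene [[368.19968366   0.         319.03456507]
 [  0.         368.19968366 203.00547914]
 [  0.           0.           1.        ]] [1047.94890599 -347.64332684  676.36835264] [-136.71195864    0.17726928   57.31432506]
top [[487.93839369   0.         314.98458268]
 [  0.         487.93839369 194.44651267]
 [  0.           0.           1.        ]] [ 470.12768895  -36.79152024 1101.65991894] [-174.14612011   -0.42066423  -89.7040581 ]
```

View pics/scene0.png

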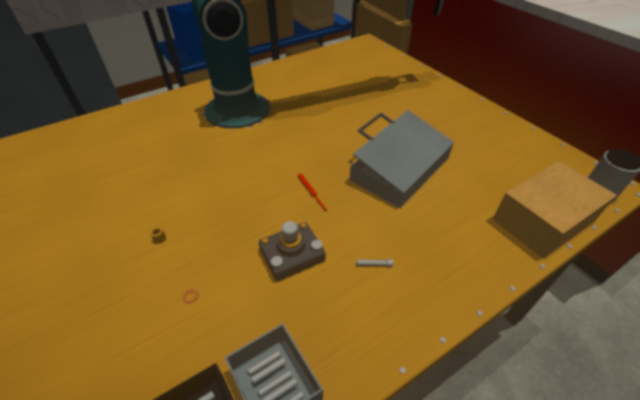

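View pics/top0.png

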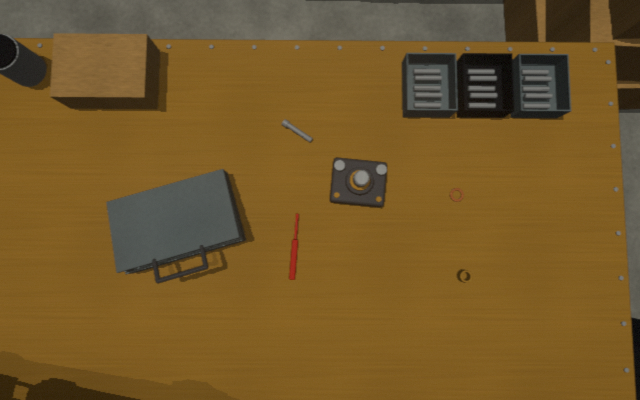

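```bash
cat > h.py <<'E'
import cv2,numpy as np
from scipy.spatial.transform import Rotation as Rn
from bench import sense,snapshot
class Cam:
    def __init__(s,d):
        s.K=np.array(d["intrinsics"]);s.p=np.array(d["xyz"]);s.R=Rn.from_euler('xyz',d["attitude"],degrees=True).as_matrix();s.im=d["color"]
    def ray(s,u,v):
        r=s.R@np.linalg.solve(s.K,[u,v,1.]);return r/np.linalg.norm(r)
    def plane(s,u,v,z):
        r=s.ray(u,v);return s.p+r*(z-s.p[2])/r[2]
    def proj(s,P):
        c=s.R.T@(np.asarray(P,float)-s.p);q=s.K@c;return q[:2]/q[2]
def tri(a,pa,b,pb):
    A=[];B=[]
    for c,p in((a,pa),(b,pb)):
        r=c.ray(*p);M=np.eye(3)-np.outer(r,r);A.append(M);B.append(M@c.p)
    return np.linalg.lstsq(np.vstack(A),np.hstack(B),rcond=None)[0]
def crop(im,x0,x1,y0,y1,k):
    return cv2.resize(im[y0:y1,x0:x1],None,fx=k,fy=k,interpolation=cv2.INTER_CUBIC)
def cams(): return Cam(snapshot("scene")),Cam(snapshot("top"))
E
python3 - <<'E'
from h import *
s=cv2.imread("pics/scene0.png");t=cv2.imread("pics/top0.png")
C=np.zeros((600,800,3),np.uint8)
def put(a,x,y): C[y:y+a.shape[0],x:x+a.shape[1]]=a
put(crop(t,100,250,165,290,3),0,0);put(crop(s,345,460,105,210,3),455,0)
put(crop(t,325,392,150,212,3),0,380);put(crop(s,255,330,215,282,3),210,380)
C=np.clip(C.astype(float)*1.8,0,255).astype(np.uint8)
cv2.imwrite("pics/c1.png",C)
E
```

```text
(no output)
```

View pics/c1.png

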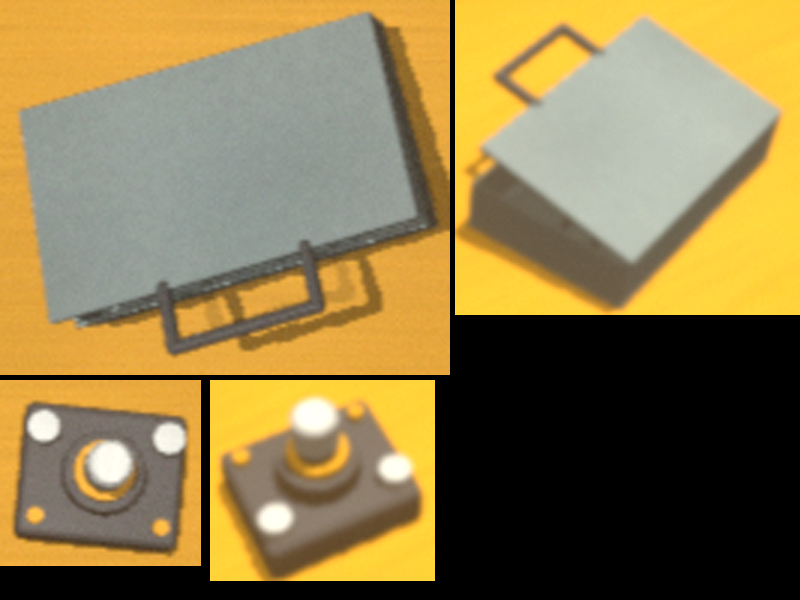

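Run:
```python
from h import *
S,T=cams()
pts=dict(hL=((106.7,202.3),(453,143)),hR=((223.7,169.7),(404,192.7)),fL=((116.7,272.7),(408.3,110.3)),fR=((238.3,237.3),(354.7,155)),bL=((157.3,280.7),(380.7,115)),bR=((206.7,266),(360,131)),shaft=((361.7,177.7),(290,225.7)))
P={}
for k,(t,s) in pts.items():
    P[k]=p=tri(T,t,S,s); print(k,p.round(1),'res',(T.proj(p)-t).round(1),(S.proj(p)-s).round(1))
P['hL']=T.plane(*pts['hL'][0],56);P['hR']=T.plane(*pts['hR'][0],56)
h=(P['hL']+P['hR'])/2;y=P['hL']-P['hR'];print('hinge mid',h,np.linalg.norm(y),'yaw',np.degrees(np.arctan2(-y[0],y[1])))
b=(P['bL']+P['bR'])/2;yb=P['bL']-P['bR'];print('bar',b,np.linalg.norm(yb),np.degrees(np.arctan2(-yb[0],yb[1])),'lid ang',np.degrees(np.arcsin((b[2]-53)/200)),np.hypot(*(b-h)[:2]))
for z in (100,): print(T.plane(361.7,177.7,z),S.plane(290,225.7,z))
for n,c in(("scene",S),("top",T)): print(n,c.proj([152,632,213]))
```

```text
hL [558.  405.4  48. ] res [0.3 0.2] [ 0.3 -0. ]
hR [632.  156.3  50.9] res [-0.7 -0.6] [-0.8  0.1]
fL [411.1 362.6  87.8] res [-0.4 -0.3] [-0.3  0.1]
fR [485.  116.4  83.4] res [-0.6 -0.4] [-0.6  0.1]
bL [394.8 275.4  94.5] res [0.3 0.2] [ 0.3 -0. ]
bR [426.  176.9  97.4] res [-0.4 -0.3] [-0.4  0. ]
shaft [ 609.1 -139.7   97.6] res [-0.4 -0.2] [-0.4  0. ]
hinge mid [593.90598224 278.17054019  56.        ] 259.0569397511637 yaw 16.18198618812687
bar [410.40157136 226.11514413  95.95015136] 103.3663381677001 17.58321794967128 lid ang 12.400905170216223 190.74494245314673
[ 608.3238587  -140.24971604  100.        ] [ 611.36810654 -139.77431316  100.        ]
scene [422.5963855   16.22696333]
top [-74.97600307 426.69488173]
```

>>> {"method": "move_arm", "body": {
  "rows": [
    [0.65,-0.573,-0.558,0,1],
    [0.65,-0.573,-0.558,0,1],
    [0.65,-0.573,-0.558,0,1],
    [0.65,-0.573,-0.558,0,1],
    [0.65,-0.573,-0.558,0,1],
    [0.65,-0.573,-0.558,0,1]
  ]
}}

```text
t: 0.8
tcp_pos: [284.0, 423.8, 214.8]
orientation: [-180.0, 0.1, 137.3]
wrist_force: [0.1, 0.6, 0.3]
grip_width: 46.3
gripper_force: 0.0
```

>>> {"method": "move_arm", "body": {
  "rows": [
    [0.65,-0.776,-0.215,0,1],
    [0.65,-0.776,-0.215,0,1],
    [0.65,-0.776,-0.215,0,1],
    [0.65,-0.776,-0.215,0,1],
    [0.65,-0.776,-0.215,0,1],
    [0.65,-0.776,-0.215,0,1],
    [0.65,-0.776,-0.215,0,1]
  ]
}}

```text
t: 1.5
tcp_pos: [409.5, 224.9, 214.6]
orientation: [180.0, -0.0, 109.1]
wrist_force: [-0.1, 1.0, 0.6]
grip_width: 32.2
gripper_force: 0.0
```

>>> {"method": "move_arm", "body": {
  "rows": [
    [0.65,0,-0.007,0.2,0.08],
    [0.65,0,-0.007,0.2,0.08],
    [0.65,0,-0.007,0.2,0.08]
  ]
}}

```text
t: 1.8
tcp_pos: [405.4, 224.5, 153.2]
orientation: [-179.7, 0.1, 107.0]
wrist_force: [0.5, 0.1, 0.3]
grip_width: 32.1
gripper_force: 0.0
```

Run:
```python
from h import *
S,T=cams()
print(sense()["tcp_pos"],S.proj(sense()["tcp_pos"]),T.proj(sense()["tcp_pos"]))
C=np.zeros((600,800,3),np.uint8)
a=crop(T.im,80,280,100,300,2);C[:400,:400]=a
a=crop(S.im,330,463,20,200,3);C[:540,400:799]=a
cv2.imwrite("pics/c2.png",np.clip(C.astype(float)*1.6,0,255).astype(np.uint8))
```

```text
[407.58983078 225.08104383 155.38899436] [371.86844987 103.13965757] [174.25773848 276.63358234]
```

View pics/c2.png

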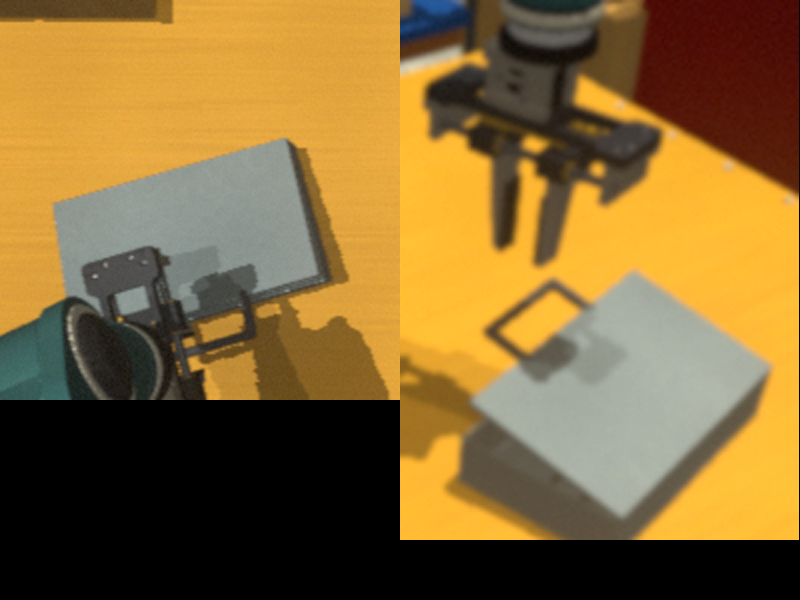

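>>> {"method": "move_arm", "body": {
  "rows": [
    [0.65,0,0,0.13,0],
    [0.65,0,0,0.2,0],
    [0.65,0,0,0.257,0],
    [0.65,0,0,0.257,0],
    [0.9,0,0,0.257,0],
    [0.9,0,0,0.257,0],
    [1,0,0,0.257,0],
    [1,0,0,0.257,0]
  ]
}}

```text
t: 2.7
tcp_pos: [410.6, 225.4, 79.1]
orientation: [179.6, -0.1, 106.8]
wrist_force: [5.1, 1.0, -2.1]
grip_width: 9.0
gripper_force: 30.0
```

Run:
```python
from h import *
s=sense();print(s["tcp_pos"],s["wrist_force"],s["grip_width"],s["gripper_force"])
```

```text
[410.57489982 225.38319291  79.12516616] [ 5.05785859  0.96715786 -2.10378785] 8.950402332718603 29.999695122241974
```

>>> {"method": "move_arm", "body": {
  "rows": [
    [1,0,0.02,-0.045,0],
    [1,0,0.045,-0.107,0],
    [1,0,0.076,-0.167,0],
    [1,0,0.112,-0.223,0],
    [1,0,0.153,-0.275,0],
    [1,0,0.199,-0.324,0],
    [1,0,0.25,-0.367,0],
    [1,0,0.305,-0.405,0]
  ]
}}

```text
t: 3.5
tcp_pos: [492.6, 249.7, 199.9]
orientation: [-179.6, -0.0, 106.9]
wrist_force: [-6.2, -2.7, 3.3]
grip_width: 8.8
gripper_force: 30.0
```

>>> {"method": "move_arm", "body": {
  "rows": [
    [1,0,0.058,-0.032,0],
    [1,0,0.119,-0.059,0],
    [1,0,0.183,-0.079,0],
    [1,0,0.248,-0.092,0],
    [1,0,0.315,-0.099,0],
    [1,0,0.381,-0.1,0],
    [1,0,0.447,-0.093,0],
    [1,0,0.49,-0.086,0]
  ]
}}

```text
t: 4.3
tcp_pos: [633.4, 291.3, 226.2]
orientation: [-179.5, 0.0, 106.8]
wrist_force: [-41.3, -16.6, 37.9]
grip_width: 8.9
gripper_force: 30.0
```

>>> {"method": "move_arm", "body": {
  "rows": [
    [1,0,0.007,0,0],
    [1,0,0.014,0,0]
  ]
}}

```text
t: 4.5
tcp_pos: [633.0, 291.2, 226.4]
orientation: [-179.0, 0.0, 106.8]
wrist_force: [-27.2, -11.3, 19.3]
grip_width: 9.0
gripper_force: 30.0
```

>>> {"method": "move_arm", "body": {
  "rows": [
    [1,0,-0.015,0,0],
    [0.6,0,-0.015,0,0],
    [0.6,0,-0.015,0,0],
    [0.6,0,-0.015,0,0],
    [0.6,0,-0.015,-0.12,0],
    [0.6,0,-0.015,-0.25,0],
    [0.6,0,-0.015,-0.25,0]
  ]
}}

```text
t: 5.2
tcp_pos: [638.3, 293.8, 306.2]
orientation: [179.4, -0.1, 106.8]
wrist_force: [0.1, 0.8, 0.4]
grip_width: 36.7
gripper_force: 0.0
```

>>> {"method": "move_arm", "body": {
  "rows": [
    [0.2,0.62,-0.8,0,0],
    [0.2,0.62,-0.8,0,0],
    [0.2,0.62,-0.8,0,0],
    [0.2,0.62,-0.8,0,0],
    [0.2,0.62,-0.8,0,0],
    [0.2,0.62,-0.8,0,0],
    [0.2,0.62,-0.8,0,0]
  ]
}}

```text
t: 5.9
tcp_pos: [345.2, 404.9, 299.5]
orientation: [-179.9, -0.1, 107.4]
wrist_force: [-0.4, 1.2, 0.9]
grip_width: 73.6
gripper_force: 0.0
```

Run:
```python
from h import *
S,T=cams()
s=sense();print(s["tcp_pos"],s["wrist_force"],s["grip_width"])
C=np.zeros((600,800,3),np.uint8)
a=crop(T.im,95,260,140,290,4);print(a.shape);C[:600,:660]=a
cv2.imwrite("pics/t3.png",T.im);cv2.imwrite("pics/s3.png",S.im)
a=crop(S.im,320,470,70,210,1);C[:140,650:800]=a
cv2.imwrite("pics/c3.png",np.clip(C.astype(float)*2,0,255).astype(np.uint8))
```

```text
[350.64737141 402.27486117 299.84119535] [-0.17715135 -0.87071565  0.35448954] 73.49934894997631
(600, 660, 3)
```

View pics/c3.png

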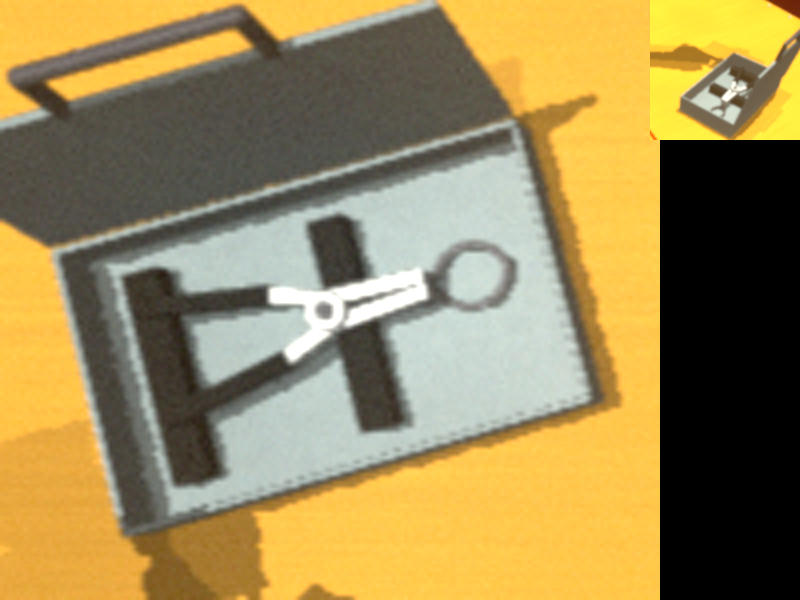

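Run:
```python
from h import *
T=Cam(snapshot("top"))
f=lambda x,y,z:T.plane(95+x/4,140+y/4,z)
c=[f(*p,50) for p in((125,532),(600,402),(518,122),(55,248))]
for p in c: print(p.round(1))
o=sum(c)/4; yv=(c[0]-c[1])+(c[3]-c[2]);yaw=np.arctan2(-yv[0],yv[1]);print('centre',o,'yaw',np.degrees(yaw))
ex=np.array([np.cos(yaw),np.sin(yaw)]);ey=np.array([-ex[1],ex[0]])
L=lambda P:(((P-o)[:2]@ex).round(1),((P-o)[:2]@ey).round(1))
pv=f(325,311,42);cl=f(477,276,10)
print('pivot',pv,L(pv),'clip',cl,L(cl),np.linalg.norm((cl-pv)[:2]))
d=(cl-pv)[:2];pyaw=np.arctan2(d[1],d[0]);d/=np.linalg.norm(d);print('pyaw',np.degrees(pyaw))
g=cl[:2]-135*d;g2=pv[:2]-60*d;print('grip',g,g2,L(g2))
n=np.array([-d[1],d[0]])
for q in((270,297),(165,302),(288,362),(187,412)):
    P=f(*q,38)[:2]-pv[:2];print('handle pt fwd/lat',P@d,P@n)
```

```text
[407.8 356.3  50. ]
[477.9 105.6  50. ]
[629.2 153.1  50. ]
[559.  400.7  50. ]
centre [518.45087232 253.92399704  50.        ] yaw 15.71914090262629
pivot [526.24674861 256.50490352  42.        ] (np.float64(8.2), np.float64(0.4)) clip [548.00695189 181.13138959  10.        ] (np.float64(8.7), np.float64(-78.1)) 78.45172432052213
pyaw -73.89666251372172Traceback (most recent call last):
  File "<stdin>", line 12, in <module>
  File "<stdin>", line 8, in <lambda>
ValueError: operands could not be broadcast together with shapes (2,) (3,)
```

>>> {"method": "move_arm", "body": {
  "rows": [
    [0,-0.467,0.381,0,0.024],
    [0,-0.467,0.381,0,0.024],
    [0,-0.467,0.381,0,0.024],
    [0,-0.467,0.381,0,0.024],
    [0,-0.467,0.381,0.7,0.024],
    [0,-0.467,0.381,0.7,0.024],
    [0,-0.467,0.381,0.7,0.024],
    [0,-0.467,0.381,0.7,0.024]
  ]
}}

```text
t: 6.85
tcp_pos: [503.9, 298.2, 97.9]
orientation: [179.9, 0.1, 105.9]
wrist_force: [-0.1, 0.7, 0.2]
grip_width: 91.9
gripper_force: 0.0
```

>>> {"method": "move_arm", "body": {
  "rows": [
    [0,0,0,0.06,0],
    [0,0,0,0.06,0],
    [0,0,0,0.06,0]
  ]
}}

```text
t: 7.15
tcp_pos: [503.6, 299.1, 82.1]
orientation: [179.9, 0.1, 106.0]
wrist_force: [-0.3, 0.0, 0.4]
grip_width: 91.9
gripper_force: 0.0
```

Run:
```python
from h import *
S,T=cams()
s=sense();p=s["tcp_pos"];print(p,s["orientation"],s["wrist_force"],s["grip_width"])
o=np.array([518.45,253.92]);a=np.radians(16);ex=np.array([np.cos(a),np.sin(a)]);ey=np.array([-ex[1],ex[0]])
print((p[:2]-o)@ex,(p[:2]-o)@ey)
C=np.zeros((600,800,3),np.uint8)
C[:500,:400]=crop(T.im,95,195,140,265,4);C[:500,400:800]=crop(S.im,360,460,75,200,4)
for q in (p,p+np.r_[46*ex,0],p-np.r_[46*ex,0]):
    u=(T.proj(q)-[95,140])*4;v=(S.proj(q)-[360,75])*4+[400,0];print(u,v)
cv2.imwrite("pics/c4.png",np.clip(C.astype(float)*2,0,255).astype(np.uint8))
```

```text
[503.79960521 300.35244959  83.50091579] [ 1.79810839e+02 -3.50466420e-02  1.06072848e+02] [-0.49985001 -0.13245062  1.47382431] 92.23267849291244
-1.2843457149646285 48.67193131925428
[216.95637147 349.37041624] [614.98639342 239.69377001]
[195.976288   264.35536437] [675.98311394 267.44927996]
[238.12039609 435.13083054] [556.52457727 213.09172475]
```

View pics/c4.png

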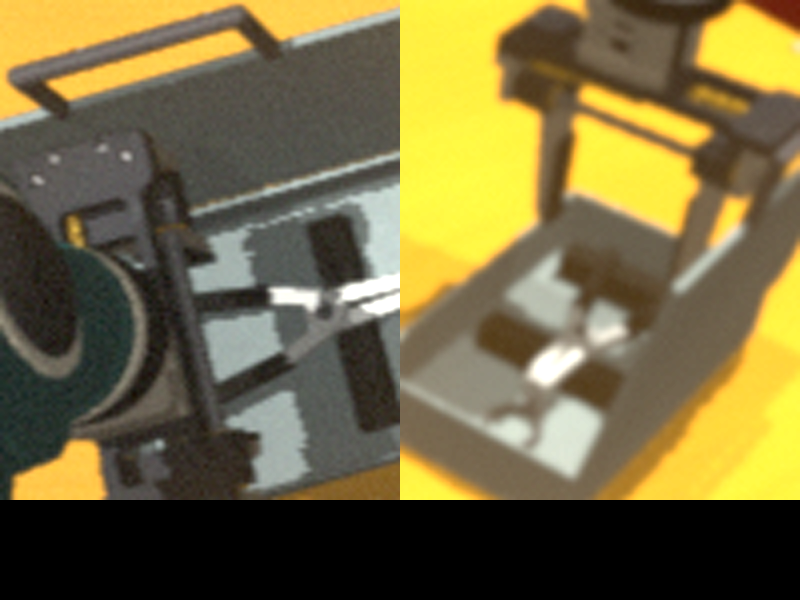

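>>> {"method": "move_arm", "body": {
  "rows": [
    [0,0,-0.013,0.0,0],
    [0,0,-0.013,0.08,0],
    [0,0,-0.013,0.13,0],
    [0,0,-0.013,0.165,0],
    [0,0,-0.013,0.165,0],
    [0,0,-0.013,0.165,0]
  ]
}}

```text
t: 7.85
tcp_pos: [498.3, 299.4, 32.5]
orientation: [180.0, 0.0, 106.1]
wrist_force: [-0.8, 0.3, 0.8]
grip_width: 91.9
gripper_force: 0.0
```

```bash
cat > st.py <<'E'
from h import *
s=sense();p=s["tcp_pos"];print(p.round(1),np.round(s["orientation"],1),np.round(s["wrist_force"],1),np.round(s["wrist_torque"],2),s["grip_width"],s["gripper_force"])
o=np.array([518.45,253.92]);a=np.radians(16);ex=np.array([np.cos(a),np.sin(a)]);ey=np.array([-ex[1],ex[0]])
print((p[:2]-o)@ex,(p[:2]-o)@ey)
E
python3 st.py
```

```text
[498.3 299.4  32.5] [180.    0.  106.1] [-0.8  0.3  0.8] [-0.    0.01  0.02] 91.87044172190306 0.0
-6.823416968013881 49.253706068417394
```

>>> {"method": "move_arm", "body": {
  "rows": [
    [0.1,0,-0.008,0,0],
    [0.2,0,-0.016,0,0],
    [0.24,0,-0.022,0,0],
    [0.24,0,-0.022,0.03,0],
    [0.24,0,-0.022,0.06,0],
    [0.24,0,-0.022,0.06,0]
  ]
}}

```text
t: 8.45
tcp_pos: [491.1, 297.1, 12.9]
orientation: [-179.9, 0.0, 106.2]
wrist_force: [-0.3, 1.3, -0.1]
grip_width: 69.8
gripper_force: 0.3
```

```bash
python3 st.py
python3 - <<'E'
from h import *
S,T=cams()
C=np.zeros((600,800,3),np.uint8)
C[:500,:600]=crop(T.im,125,245,140,240,5)
C[400:600,600:800]=crop(S.im,360,460,100,200,2)
cv2.imwrite("pics/c5.png",np.clip(C.astype(float)*2,0,255).astype(np.uint8))
E
```

```text
[491.1 297.1  12.9] [-179.9    0.   106.2] [-0.3  1.3 -0.1] [ 0.03 -0.05  0.06] 69.7729076029583 0.30699143280799035
-14.382075982068601 49.01030471559155
```

View pics/c5.png

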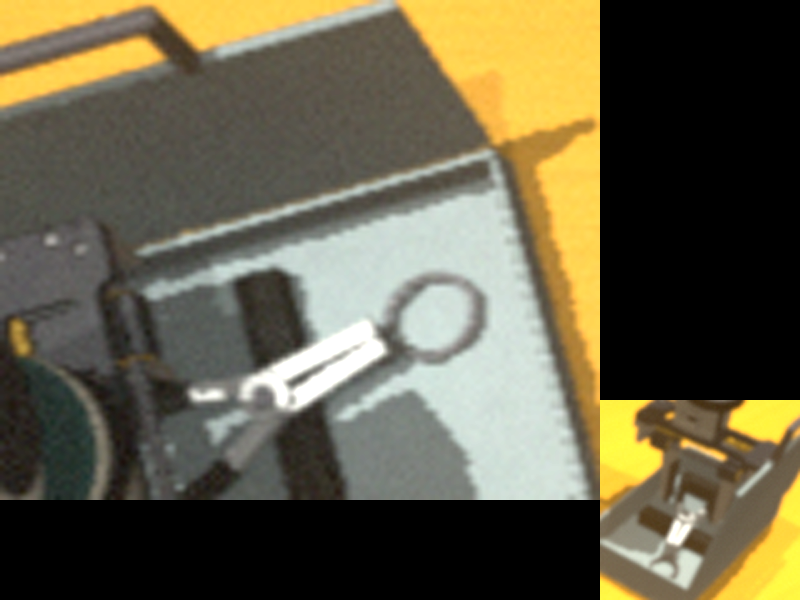

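>>> {"method": "move_arm", "body": {
  "rows": [
    [0.3,0,0,0,0],
    [0.36,0,0,0,0],
    [0.42,0,0,0,0],
    [0.5,0,0,0,0],
    [0.58,0,0,0,0],
    [0.7,0,0,0,0],
    [1,0,0,0,0],
    [1,0,0,0,0]
  ]
}}

```text
t: 9.35
tcp_pos: [491.5, 297.5, 14.3]
orientation: [-180.0, -0.0, 106.2]
wrist_force: [0.0, 1.1, -1.5]
grip_width: 39.6
gripper_force: 25.4
```

```bash
python3 st.py
python3 - <<'E'
from h import *
S,T=cams()
C=np.zeros((600,800,3),np.uint8)
C[:500,:600]=crop(T.im,125,245,140,240,5)
C[400:600,600:800]=crop(S.im,360,460,100,200,2)
cv2.imwrite("pics/c6.png",np.clip(C.astype(float)*2,0,255).astype(np.uint8))
E
```

```text
[491.5 297.5  14.3] [-180.    -0.   106.2] [ 0.   1.1 -1.5] [-0.    0.16  0.03] 39.624514813213075 25.359878540039062
-13.875621134427169 49.30867968694913
```

View pics/c6.png

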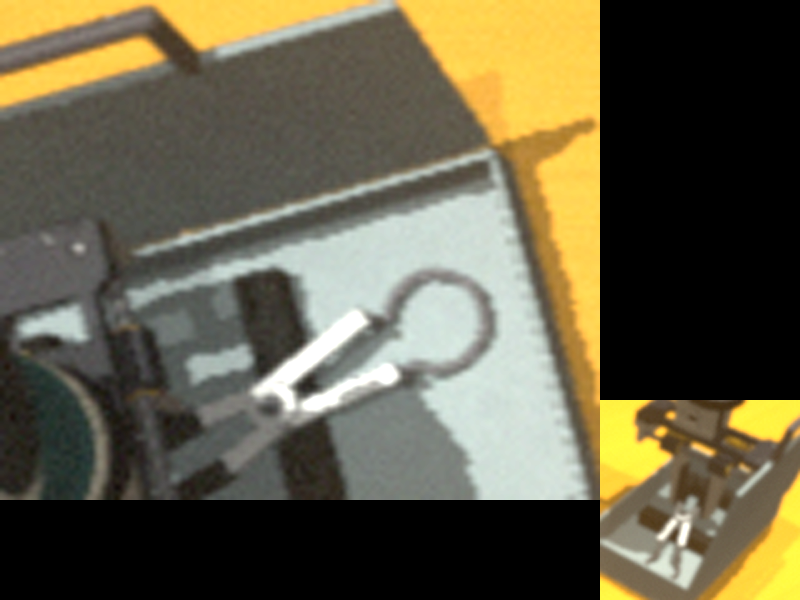

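>>> {"method": "move_arm", "body": {
  "rows": [
    [0.32,0,0,0,0],
    [0.32,0,-0.007,0,0],
    [0.32,0,-0.013,0,-0.2],
    [0.32,0,-0.013,0,-0.384],
    [0.32,0,-0.013,0,-0.384],
    [0.5,0,-0.013,0,-0.384],
    [0.7,0,-0.013,0,-0.384],
    [1,0,-0.013,0,-0.384]
  ]
}}

```text
t: 10.25
tcp_pos: [488.0, 297.0, 14.5]
orientation: [180.0, -0.0, 117.1]
wrist_force: [0.6, 1.3, 1.8]
grip_width: 40.6
gripper_force: 8.4
```

>>> {"method": "move_arm", "body": {
  "rows": [
    [1,0,0,0,0],
    [1,0,0,0,0],
    [1,0,0,0,0]
  ]
}}

```text
t: 10.55
tcp_pos: [488.2, 297.0, 14.5]
orientation: [179.9, -0.0, 117.2]
wrist_force: [1.1, 2.9, 2.3]
grip_width: 34.5
gripper_force: 29.2
```

```bash
python3 st.py
python3 - <<'E'
from h import *
S,T=cams()
cv2.imwrite("pics/c7.png",np.clip(crop(T.im,125,245,140,240,5).astype(float)*2,0,255).astype(np.uint8))
E
```

```text
[488.2 297.   14.5] [179.9  -0.  117.2] [1.1 2.9 2.3] [ 0.46 -0.04 -0.01] 34.50524240276179 29.184563256567344
-17.18722942023989 49.72394724277166
```

>>> {"method": "move_arm", "body": {
  "rows": [
    [1,0,0,-0.02,0],
    [1,0,0,-0.05,0],
    [1,0,0,-0.1,0],
    [1,0,0,-0.18,0],
    [1,0,0,-0.28,0],
    [1,0,0,-0.38,0],
    [1,0,0,-0.46,0],
    [1,0,0,-0.5,0]
  ]
}}

```text
t: 11.45
tcp_pos: [489.0, 296.6, 167.5]
orientation: [179.8, -0.0, 117.1]
wrist_force: [-0.0, 0.7, -2.1]
grip_width: 34.4
gripper_force: 29.2
```

```bash
python3 st.py
python3 - <<'E'
from h import *
S,T=cams()
p=sense()["tcp_pos"]
C=np.zeros((600,800,3),np.uint8)
C[:400,:400]=crop(T.im,130,230,160,260,4);C[:400,400:800]=crop(S.im,340,440,80,180,4)
cv2.imwrite("pics/c8.png",np.clip(C.astype(float)*2,0,255).astype(np.uint8))
print(T.proj(p),S.proj(p))
E
```

```text
[489.  296.6 167.5] [179.8  -0.  117.1] [-0.   0.7 -2.1] [-0.03 -0.04  0.  ] 34.36525253110914 29.205499975942075
-16.563698939327328 49.196220037417845
[136.42149329 233.67726355] [414.6645571  105.52976054]
```

View pics/c8.png

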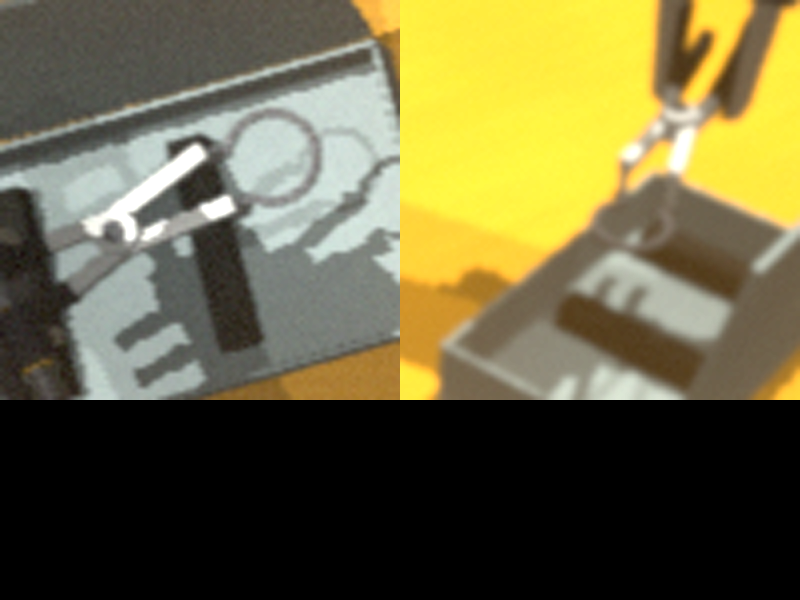

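>>> {"method": "move_arm", "body": {
  "rows": [
    [1,-0.06,-0.012,0,0],
    [1,-0.16,-0.032,0,0],
    [1,-0.29,-0.057,0,0],
    [1,-0.42,-0.083,0,0],
    [1,-0.55,-0.108,0,0],
    [1,-0.67,-0.132,0,0],
    [1,-0.75,-0.148,0,0],
    [1,-0.786,-0.155,0,0]
  ]
}}

```text
t: 12.35
tcp_pos: [553.7, 62.0, 163.1]
orientation: [-179.8, 0.0, 116.9]
wrist_force: [-0.5, 1.0, -2.2]
grip_width: 34.8
gripper_force: 29.2
```

>>> {"method": "move_arm", "body": {
  "rows": [
    [1,-0.03,0.04,0.03,0],
    [1,-0.08,0.1,0.08,0],
    [1,-0.12,0.15,0.12,0],
    [1,-0.148,0.179,0.143,0],
    [1,-0.148,0.179,0.143,0],
    [1,-0.148,0.179,0.143,0]
  ]
}}

```text
t: 12.95
tcp_pos: [621.4, 50.8, 120.9]
orientation: [-179.9, -0.0, 117.2]
wrist_force: [-0.7, -0.1, -1.1]
grip_width: 34.7
gripper_force: 29.2
```

```bash
cat > clip.py <<'E'
from h import *
from scipy.optimize import least_squares
def mask(im):
    h=cv2.cvtColor(im,cv2.COLOR_BGR2HSV);return (h[...,1]<130)
def ringpix(c,guess,z,rmin=13,rmax=29):
    ys,xs=np.nonzero(mask(c.im)); u=c.proj(guess);k=(abs(xs-u[0])<40)&(abs(ys-u[1])<40)
    P=np.array([c.plane(x,y,z)[:2] for x,y in zip(xs[k],ys[k])]).reshape(-1,2)
    return P
def fit(c,guess,z,fwd):
    P0=ringpix(c,guess,z);q=np.array(guess[:2],float)
    for it in range(8):
        d=P0-q;r=np.hypot(*d.T);ang=d@fwd/np.maximum(r,1e-6)
        P=P0[(r>14)&(r<28)&(ang>-0.55)]
        s=least_squares(lambda v:np.hypot(*(P-v[:2]).T)-21.25,q,loss='soft_l1');q=s.x
    return q,len(P),np.sqrt(np.mean(s.fun**2))
if __name__=="__main__":
    S,T=cams();st=sense();p=st["tcp_pos"];yaw=np.radians(st["orientation"][2]-180);f=np.array([np.cos(yaw),np.sin(yaw)])
    print(p.round(1),st["orientation"].round(1),st["grip_width"])
    for z in(105,110,115,120,125,130):
        g=np.r_[p[:2]+125*f,z]
        a=fit(T,g,z,f);b=fit(S,g,z,f);print(z,'top',a[0].round(1),a[1],round(a[2],2),'scene',b[0].round(1),b[1],round(b[2],2),'diff',(a[0]-b[0]).round(1))
    cv2.imwrite("pics/t9.png",T.im);cv2.imwrite("pics/s9.png",S.im)
    for nm,c,z in(("T",T,120),("S",S,120)):
        u=c.proj(np.r_[p[:2]+125*f,z]).astype(int);m=mask(c.im)[u[1]-17:u[1]+18,u[0]-20:u[0]+21];print(nm,u);print("\n".join("".join(".#"[int(v)] for v in r) for r in m))
E
python3 clip.py
```

```text
[621.6  51.  121.8] [180.   -0.  117.2] 34.58068203269778
105 top [691.2 -62.9] 101 1.45 scene [683.5 -59.9] 115 1.9 diff [ 7.7 -3.1]
110 top [690.1 -62.7] 101 1.42 scene [686.6 -62.2] 115 1.84 diff [ 3.5 -0.5]
115 top [688.9 -62.5] 101 1.4 scene [689.7 -64.6] 115 1.8 diff [-0.8  2.1]
120 top [687.8 -62.3] 101 1.38 scene [692.8 -66.9] 115 1.76 diff [-5.   4.6]
125 top [686.6 -62. ] 101 1.36 scene [695.9 -69.2] 118 1.75 diff [-9.3  7.1]
130 top [685.5 -61.9] 102 1.36 scene [699.  -71.6] 119 1.73 diff [-13.5   9.7]
T [323 142]
.........................................
.........................................
..................########...............
................############.............
..............#####......####............
.............####..........###...........
.............###............###..........
#...........###..............###.........
###...###..###................##.........
##########.##.................###........
#############..................##........
#############..................##........
############...................##........
###########............
[... 1682 characters left out ...]
###................####.....
............###................####......
...........###.................####......
...........##..................####......
..........###..................####......
..........###...................###......
..........###...................###......
..........###...................###......
...........##..................####......
...........###.................###.......
............###...............####.......
............####.............####........
.............#####..........#####........
..............#################..........
................##############...........
...................########..............
#........................................
```

Run:
```python
from h import *
T=Cam(snapshot("top"));S=Cam(snapshot("scene"))
for c,u in((T,(360,180)),(S,(290,230))):
    h=cv2.cvtColor(c.im,cv2.COLOR_BGR2HSV);x,y=u
    print(u);
    for r in range(y-14,y+15): print(r,' '.join('%3d'%v if s<130 else '  .' for v,s in zip(h[r,x-13:x+14,2],h[r,x-13:x+14,1])))
```

```text
(360, 180)
166  84  83  82  83  83  83  83  85  82  82  83  85  82  82  82  80  83  84  84  82  82  81  85  84  85  83  86
167  83  83  82  82  84  84  83  83  81  76  78  78  78  77  78  79  77  80  83  83  84  84  85  83  84  86  83
168  83  81  83  83  81  76  76  78  82  80  80  81  80  80  82  82  82  80  81  81  82  83  84  84  83  84  84
169  83  83  82  81  77  78  79  81  82  89  93  94  93  92  90  88  88  87  81  77  73  79  83  83  85  85  84
170  80  81  76  75  78  80  82  90 106 124 137 144 141 135 128 123 123 115  94  84  79  76  78  84  84  84  84
171  82  77  74  76  79  85 100 122   . 155 141 144 157 160 165 162 159 149 130 106  88  79  76  82  84  84  84
172  82  76  77  82  85 110   .   .   . 144 145 160 172 172 173 173 173 171 158 133 105  87  80  78  83  84  81
173  78  74  77  82 102   .   .   . 150 144 161 174 176 174 175 175 175 177 171 154 124  96  85  80  78  82  84
174  73  79  83  91   .   .   . 147 143 155 171 176 175 175 173 174 176 176 175 169 145 115  97  85  78  77  83
175  72  81  88 115   .   .   . 125 147 166 171 176 175 174 176 176 176 175 174 1
[... 4717 characters left out ...]
   .   .   .   .   .  94  83
239  84  84  86   .   .   .   .   .  77  75  75  76  75  76  76  76  74  74  81   .   .   .   .   .   .  91  82
240  82  81  82   .   .   .   .   .  77  72  71  72  72  73  73  71  71  74   .   .   .   .   .   .   .  86  81
241  80  79  77   .   .   .   .   .   .   .  69  67  67  68  69  71   .   .   .   .   .   .   .   .  98  84  80
242  78  76  74   .   .   .   .   .   .   .   .   .   .   .   .   .   .   .   .   .   .   .   .   .  89  81  79
243  76  76  73  74   .   .   .   .   .   .   .   .   .   .   .   .   .   .   .   .   .   .   .  94  84  80  76
244  73  74  73  72   .   .   .   .   .   .   .   .   .   .   .   .   .   .   .   .   .   .  94  85  81  78  71
```

>>> {"method": "move_arm", "body": {
  "rows": [
    [1,-0.01,-0.03,-0.02,0],
    [1,-0.03,-0.1,-0.03,0],
    [1,-0.055,-0.18,-0.03,0],
    [1,-0.08,-0.26,-0.03,0],
    [1,-0.1,-0.32,-0.03,0],
    [1,-0.109,-0.352,-0.03,0],
    [1,-0.109,-0.352,0.0,0],
    [1,-0.109,-0.352,0.0,0]
  ]
}}

```text
t: 13.95
tcp_pos: [543.0, -26.2, 120.7]
orientation: [-180.0, -0.0, 117.2]
wrist_force: [0.1, 0.4, -1.9]
grip_width: 34.8
gripper_force: 29.2
```

```bash
python3 st.py
python3 - <<'E'
from h import *
T=Cam(snapshot("top"));S=Cam(snapshot("scene"))
cv2.imwrite("pics/t10.png",T.im);cv2.imwrite("pics/s10.png",S.im)
print(T.plane(361.3,177.2,100),S.plane(289,226,100))
for c in(T,S):
    u=c.proj([610,-140.7,112]).astype(int);x,y=u
    h=cv2.cvtColor(c.im,cv2.COLOR_BGR2HSV)
    print(u)
    for r in range(y-16,y+17): print(r,' '.join('%3d'%v if s<130 else '  .' for v,s in zip(h[r,x-16:x+17,2],h[r,x-16:x+17,1])))
E
```

```text
[543.  -26.2 120.7] [-180.    -0.   117.2] [ 0.1  0.4 -1.9] [0.01 0.08 0.02] 34.833931423511295 29.2044479039032
-53.60811679601388 -276.0088365103773
[ 609.36420743 -139.42488833  100.        ] [ 610.95545245 -141.87339587  100.        ]
[362 176]
160  75  73  74  73  72  70  69  69  71  69  71  69  75  75  77  79  81  86  89  88   .   .   .   .   .   .   .   .   .   .   .   .   .
161  77  78  77  78  78  78  75  77  76  76  75  76  73  73  73  72  73  71  71  71  71  72  75  77  75  77  79  84  88  85   .   .   .
162  80  80  80  79  78  81  79  78  78  78  78  78  78  79  77  78  78  77  79  76  75  78  74  74  72  68  71  73  71  71  69  71  72
163  79  77  78  78  78  78  79  79  81  81  81  78  80  80  82  79  78  80  78  80  77  79  79  80  79  78  79  79  77  76  75  70  73
164  79  80  79  77  78  79  78  78  79  79  79  77  80  84  83  78  79  79  80  81  81  80  80  80  80  80  79  82  78  78  79  84  88
165  80  78  78  79  78  76  79  76  77  79  77  79  78  81  80  78  80  81  78  76  81  82  78  79  80  80  80  79  80  81  83 105 137
166  78  78  79  78  77  78  77  77
[... 7434 characters left out ...]
  82  82  81  83  82
233   .   .   .  94  90  88  86  84  84  83  82  82  86  91  97 102 104 105 105 105 101  93  85  79  76  80   . 101  99  89  82  82  82
234   .  93  88  85  84  83  82  81  85  88  86  79  79  81  85  88  91  91  90  89  85  81  77  75  76  86   .   .   .  98  83  81  81
235  87  85  83  83  83  81  78  80  85   .  86  79  76  75  77  78  79  79  78  78  77  75  75  75  80  97   .   .   . 106  84  79  79
236  83  83  83  84  82  80  77  78  84   .   .  80  77  75  76  76  75  75  76  75  75  76  74  74  84   .   .   .   .   .  85  78  78
237  83  82  83  83  81  79  78  80  87   .   .  83  78  76  75  75  75  76  75  76  76  76  75  75  90   .   .   .   .   .  88  79  77
```

Run:
```python
from h import *
T=cv2.imread("pics/t10.png");S=cv2.imread("pics/s10.png")
C=np.zeros((500,800,3),np.uint8)
C[:,:400]=crop(T,340,380,150,200,10);C[:,400:]=crop(S,270,310,195,245,10)
cv2.imwrite("pics/c10.png",np.clip(C.astype(float)*1.5,0,255).astype(np.uint8))
```

```text
(no output)
```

View pics/c10.png

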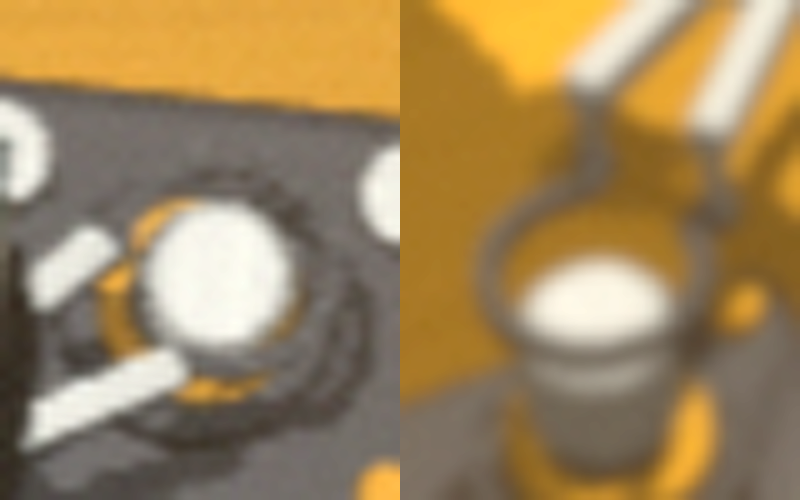

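>>> {"method": "move_arm", "body": {
  "rows": [
    [1,0,0,0.015,0],
    [1,0,0,0.03,0],
    [1,0,0,0.04,0],
    [1,0,0,0.05,0],
    [1,0,0,0.06,0],
    [1,0,0,0.07,0],
    [1,0,0,0.08,0],
    [1,0,0,0.08,0]
  ]
}}

```text
t: 14.85
tcp_pos: [542.9, -26.9, 97.0]
orientation: [-180.0, -0.0, 117.2]
wrist_force: [-0.4, 0.6, -2.0]
grip_width: 34.5
gripper_force: 29.2
```

```bash
python3 st.py
```

```text
[542.9 -26.9  97. ] [-180.    -0.   117.2] [-0.4  0.6 -2. ] [-0.03  0.05 -0.04] 34.54948434531631 29.203684693202376
-53.891440897077054 -276.6892763740287
```

>>> {"method": "move_arm", "body": {
  "rows": [
    [1,0,0,0.01,0],
    [1,0,0,0.022,0],
    [1,0,0,0.034,0],
    [1,0,0,0.046,0],
    [1,0,0,0.058,0],
    [1,0,0,0.07,0],
    [1,0,0,0.082,0],
    [1,0,0,0.082,0]
  ]
}}

```text
t: 15.65
tcp_pos: [542.8, -26.8, 72.2]
orientation: [-179.9, -0.0, 117.2]
wrist_force: [0.1, 0.3, -2.3]
grip_width: 34.8
gripper_force: 29.2
```

```bash
python3 st.py
python3 - <<'E'
from h import *
T=Cam(snapshot("top"));S=Cam(snapshot("scene"))
h=cv2.cvtColor(S.im,cv2.COLOR_BGR2HSV);h0=cv2.cvtColor(cv2.imread("pics/s10.png"),cv2.COLOR_BGR2HSV)
print('groove',S.proj([610,-140.7,67]))
for z in(60,65,70): print(z,S.proj([610+21.25*.905,-140.7-21.25*.426,z]),S.proj([610+21.25*.426,-140.7+21.25*.905,z]),S.proj([610-21.25*.426,-140.7-21.25*.905,z]))
for hh in(h,h0):
    for r in range(224,264): print(r,' '.join('%3d'%v if s<130 else '%2d.'%(v//2) for v,s in zip(hh[r,272:308,2],hh[r,272:308,1])))
    print()
E
```

```text
[542.8 -26.8  72.2] [-179.9   -0.   117.2] [ 0.1  0.3 -2.3] [-0.03  0.12 -0.04] 34.76537003068981 29.203656592871994
-53.962073392779146 -276.6076858075064
groove [290.24475357 235.53404909]
60 [291.23606945 245.63989925] [300.45932236 236.53839177] [280.37998765 238.65077279]
65 [291.09546343 244.18327583] [300.36490704 235.06969401] [280.19053996 237.1849944 ]
70 [290.95350436 242.7126353 ] [300.26960233 233.5871612 ] [279.99929911 235.70534204]
224 56. 57. 56. 56. 56. 56. 56. 56. 56. 57. 125 140 156 165 168 170 169 169 169 169 167 165 159 147 129 109  93  91  97 105 107 101  95 43. 38. 36.
225 56. 56. 56. 56. 56. 56. 56. 56. 56. 118 131 149 163 168 170 170 169 169 168 169 169 168 162 153 135 108  83  74  77  82  86  92 47. 45.  80  74
226 56. 56. 55. 56. 56. 56. 56. 56. 57. 121 136 153 164 169 170 170 169 169 169 169 170 169 165 157 139 113  83  69  70  73  78 43. 46. 44.  79  75
227 56. 56. 56. 56. 56. 56. 56. 56. 57. 122 138 153 164 168 169 171 170 169 169 169 169 169 166 157 141 116  89  72  69  71  75  81 42. 40.  77  75
228 56. 56. 56. 56. 56. 56. 56. 56. 57. 122 134 148 161 
[... 10492 characters left out ...]
 146 121  97  86  86  86  85  85  85  85  85  86  86  85  86  86  87  87  86  85  85  84  84  82  80  78  77
260 157 166 167 168 168 168 168 168 164 152 126 100  87  85  85  86  85  87  86  85  86  86  87  87  86  86  86  85  83  82  81  80  78  76  74  70
261 159 167 168 168 168 168 168 167 163 149 124  99  88  86  86  86  86  86  86  87  86  87  86  87  85  85  83  82  80  79  77  75  73  70  67  65
262 156 165 167 168 168 168 167 166 158 139 113  93  86  86  86  86  87  87  87  86  86  85  85  84  83  81  80  78  77  74  73  69  66  64  62  61
263 144 158 163 166 166 166 165 159 145 123 100  88  86  87  86  87  87  87  86  86  85  84  82  81  80  80  76  74  71  68  65  64  62  61  60  59
```

Run:
```python
from h import *
T=Cam(snapshot("top"));t0=cv2.imread("pics/t3.png")
ex=np.array([np.cos(.276),np.sin(.276)]);ey=np.array([-ex[1],ex[0]]);h=np.array([596,280])
for th in(1.65,1.75):
    b=h+(-200*np.cos(th)+3*np.sin(th))*ex;z=50+200*np.sin(th)+3*np.cos(th)
    print(th,[T.proj(np.r_[b+s*45*ey,z]).round(1) for s in(1,-1)],'obs',(98.8,159.5),(155,143))
def sh(n,x0,x1,y0,y1):
    a=t0[y0:y1,x0:x1];r=cv2.matchTemplate(T.im[y0-6:y1+6,x0-6:x1+6],a,cv2.TM_CCOEFF_NORMED);_,m,_,l=cv2.minMaxLoc(r);print(n,round(m,3),l[0]-6,l[1]-6)
sh('bar',90,170,135,170);sh('pin',275,320,112,150);sh('washer',445,470,182,208);sh('bush',452,478,262,290);sh('pick',285,305,205,285)
s=sense();print(s["t"],s["wrist_force"],s["grip_width"])
```

```text
1.65 [array([104.4, 168.2]), array([154.2, 154.8])] obs (98.8, 159.5) (155, 143)
1.75 [array([102.5, 157.8]), array([152.1, 144.5])] obs (98.8, 159.5) (155, 143)
bar 0.998 0 0
pin 0.994 0 0
washer 0.948 0 0
bush 0.993 0 0
pick 0.006 2 4
15.8 [ 0.30263452  0.10919787 -1.63052114] 34.89221364255893
```

Run:
```python
from h import *
from bench import job_done
def red(im):
    h=cv2.cvtColor(im,cv2.COLOR_BGR2HSV)[160:225,285:335];m=((h[...,0]<6)|(h[...,0]>174))&(h[...,1]>150)&(h[...,2]>110);y,x=np.nonzero(m);return len(x),x.mean().round(2),y.mean().round(2)
print(red(cv2.imread("pics/scene0.png")),red(snapshot("scene")["color"]))
print(job_done())
```

```text
(0, np.float64(nan), np.float64(nan)) (12, np.float64(17.08), np.float64(17.42))
the job is handed in; nothing more can be done
None<stdin>:4: RuntimeWarning: Mean of empty slice.
  ret = ret.dtype.type(ret / rcount)
```

The job is handed in at about 16 s: lid open on its stop, clip spread (handles 35 mm across) and held level in the groove with no contact force showing; the pin, washer and bushing had not moved, but my check on the seal pick gave no usable result, though the gripper never came low near it.

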